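Find the loose clamp lever on the mould board

TASK

One of the three clamp levers on the mould board has worked loose, and they all look alike: feel for it by pushing the levers' posts gently in the tightening direction (clockwise from above, never harder than 25 N), and turn the loose one on until it is snug, solid against its stop. Then flag that clamp by standing the marker peg fully in the peg hole just to the right of its hub (as seen from the robot), and let go; leave the bowl, the cup and the stamp box alone.

Things in the scene. Friction and masses are not known exactly. Their poses are not given: they have to be found in the camera images.
- board: Clamp board, fixed to the bench: closed wooden base 280 (x) by 420 (y) by 40 mm high, its centre 10 mm beyond the origin in x. Along its far side, from 40 mm beyond the origin, a white plaster press mould 100 by 370 mm, up to 85 mm above the bench. Three clamp levers in a row on its near side. Origin on the bench; x points away from the robot, y left, z up; turned by up to 0.2 rad.
- lever_1: The rightmost (lowest y, seen from the robot) clamp lever, dark steel. Origin on its upright turning axis, 42 mm above the bench, 30 mm nearer (-x) than the board's origin. Hub 30 mm wide and high; a flat arm in its own -x direction carries the upright post 60 mm from the axis. Tightens clockwise seen from above (post goes left, board +y, on a 60 mm arc); it cannot turn the other way.
- post_1 (a point): Top centre of lever_1's black upright post: 16 mm thick, 45 mm high, from 50 to 95 mm above the bench. Axes as the lever's. If this lever is tight the post gives less than 4 mm under the allowed push; if loose it drags steadily at about 3.5 N and comes up solid after about 0.7 rad (40 degrees). Exactly one of the three is loose.
- socket_1_hole0 (a point): Mouth centre of lever_1's peg hole: round, 15 mm wide, 18 mm deep, in a pale wooden block 36 by 36 by 24 mm on the board (mouth 64 mm above the bench). It lies 10 mm farther in x and 45 mm to the right (-y, board frame) of that lever's turning axis.
- lever_2: The middle clamp lever, dark steel. Origin on its upright turning axis, 42 mm above the bench, 30 mm nearer (-x) than the board's origin. Hub 30 mm wide and high; a flat arm in its own -x direction carries the upright post 60 mm from the axis. Tightens clockwise seen from above (post goes left, board +y, on a 60 mm arc); it cannot turn the other way.
- post_2 (a point): Top centre of lever_2's black upright post: 16 mm thick, 45 mm high, from 50 to 95 mm above the bench. Axes as the lever's. If this lever is tight the post gives less than 4 mm under the allowed push; if loose it drags steadily at about 3.5 N and comes up solid after about 0.7 rad (40 degrees). Exactly one of the three is loose.
- socket_2_hole0 (a point): Mouth centre of lever_2's peg hole: round, 15 mm wide, 18 mm deep, in a pale wooden block 36 by 36 by 24 mm on the board (mouth 64 mm above the bench). It lies 10 mm farther in x and 45 mm to the right (-y, board frame) of that lever's turning axis.
- lever_3: The leftmost (highest y, seen from the robot) clamp lever, dark steel. Origin on its upright turning axis, 42 mm above the bench, 30 mm nearer (-x) than the board's origin. Hub 30 mm wide and high; a flat arm in its own -x direction carries the upright post 60 mm from the axis. Tightens clockwise seen from above (post goes left, board +y, on a 60 mm arc); it cannot turn the other way.
- post_3 (a point): Top centre of lever_3's black upright post: 16 mm thick, 45 mm high, from 50 to 95 mm above the bench. Axes as the lever's. If this lever is tight the post gives less than 4 mm under the allowed push; if loose it drags steadily at about 3.5 N and comes up solid after about 0.7 rad (40 degrees). Exactly one of the three is loose.
- socket_3_hole0 (a point): Mouth centre of lever_3's peg hole: round, 15 mm wide, 18 mm deep, in a pale wooden block 36 by 36 by 24 mm on the board (mouth 64 mm above the bench). It lies 10 mm farther in x and 45 mm to the right (-y, board frame) of that lever's turning axis.
- peg: Wooden marker peg: shank 12 mm in diameter and 30 mm long below, cylindrical head 22 mm in diameter and 25 mm high above it (56 mm in all). Origin: centre of its foot, z along it, up. It starts standing upright, 18 mm deep in a hole like the others, in the dark wooden stand; its head then spans 39 to 64 mm above the bench.
- stand: Dark wooden stand of the peg, 60 by 60 by 26 mm, fixed to the bench, to the right of the board; origin at the centre of its underside, hole 15 mm wide in its centre.
- bowl: White plastic bowl, 140 mm wide, 70 mm high, left of the board. Bystander: leave it alone. Origin: centre of its underside.
- mug: Dark clay cup, 80 mm wide, 90 mm high, to the right at the back. Bystander: leave it alone. Origin: centre of its underside.
- stamps: Pale wooden stamp box with compartments, 90 by 70 by 35 mm, near left. Bystander: leave it alone. Origin: centre of its underside.

How it is judged:
By the outcome, as a careful person would: the job done as asked, in the order asked, and still so for the second after the job is handed in, with the robot touching nothing.
It also fails if it takes over 72 s, if anything falls off the work surface, if the arm or the gripper's body presses on something with over 40 N, if the wrist force passes 120 N, or if a joint passes its speed limit or range.

ROBOT

A 6-joint arm with a two-finger parallel gripper is mounted at the origin on the work surface. World frame = base frame: x ahead of the robot, y to its left, z up, the work surface at z = 0. Lengths are in m, angles in rad, forces in N, time in s.
With the tool pointing down it reaches from about 0.225 to 0.875 m from the base axis. Payload 3.4 kg.
Tool frame: the origin (TCP) lies on the mounting face of the last link; the fingertips stand 173 mm ahead of it and the grasp point (between the pads) lies 155 mm ahead of it; y points along the fingers, x is the direction in which the jaws open and shut, and the axes are right-handed (so a half turn about y gives the same grasp; the last joint's range is limited). The gripper opens to 85 mm and grips with 20 to 120 N. Pads are 22 mm wide; open, the fingers measure 114 mm over their backs; the gripper's body (76 mm by 85 mm) begins 54 mm behind the grasp point. The pads swing forward as they close: fully open they stand 13 mm farther back than shut.
Start: joints at [-1.339, 0.276, 1.505, -0, 1.361, -0.121], TCP at [0.199, -0.54, 0.405] pointing down, gripper open.
Joint ranges: [-2.89, 2.89], [-0.75, 2.08], [0.22, 2.7], [-1.18, 4.32], [0.11, 2.71], [-2.7, 2.7]. Speed limits (rad/s): [2.57, 2.57, 3.14, 3.14, 3.14, 3.14].

INTERFACE

Orientations are given as a unit quaternion [w, x, y, z].
In Python, from rig import manip, vision, ticket gives the robot as it stands.
- The arm moves only by the tool arm_command, never from a script. Its argument "increments" is one flat list of numbers, 7 for each row, row after row: the turn, a rotation vector about the tool's x, y, z in rad, then the shift along the tool's x, y, z in cm, then the closure, from 0 (fully open) to 1 (shut). In form: [wx, wy, wz, tx, ty, tz, hand, wx, wy, wz, tx, ty, tz, hand, ...]. A call has 1 to 8 rows; each row shifts and turns the commanded pose from where the row before left it, along the tool's axes as they then stand; what a row does not reach is not made up. A row lasts 1/8 s, in which the tool goes at most 62.5 mm and 10.7 degrees, less where a joint would pass 70% of its speed; a pose out of reach is approached as far as the arm can. A call is refused whole if a number of a shift passes 6.25 or a number of a turn 0.188, either way. A call with a gripper value outside its range is refused whole. The fingers move at their own pace and stop on an object; "grip_force" is the grip in N (left out, the last holds). Time passes only in rows, so rows that do not move let the fingers close. It gives the time, the measured TCP pose, the force and the opening at its end, in the units of the state.
- manip.get_state(): the state, without advancing time (a new reading comes with each control period).
- vision.get_image(name): name is "scene" or "top" or "wrist"; returns the picture (480x640x3 uint8, red, green, blue); there is no depth.
- vision.camera_params(name): a dict with "vfov" (degrees; the focal length in pixels is half the picture's height over the tangent of half this angle, whatever the lens; pixels are square), "cx", "cy" (the principal point, pixels), "R" (3x3) and "t" (3): a world point X has camera coordinates R X + t. Camera axes: x right, y down, z forward; pixel columns grow to the right and rows downward; lengths in m; the calibration is good to about 2 mm. A picture is of the moment at which its call begins: read the wrist's pose just before it. camera_params takes no time and is no camera call; for the wrist camera it gives the pose at the moment of the call.
- ticket.sign_off(): hands the job in, once; it reports no verdict.
The state is a dict: "clock": time; "qpos": joint angles; "qd": joint speeds; "effort": joint torques, N m; "position": TCP position; "ee_rot": TCP orientation; "contact_force": force on the tool from outside, world axes, zero at the start; "moment": the same for the moment, N m; "width": finger opening in m.
Only numpy, scipy, OpenCV 4.12 (cv2) and the standard library are available. Lean on these libraries where they do the work, as an engineer would, in place of code of your own. Each camera call takes 0.05 s, during which the arm holds its last target.

## Working session

There is one attempt and no reset: what is moved stays moved. The work goes in short steps, Python scripts to look and compute and a tool call to move; the robot and the scene stay as the last step left them, time stands still between calls to the robot, and variables do not carry over. Pictures are saved under pics/ and viewed, and the job is handed in when it is done.

Besides the shell and the picture viewer there is one more tool, called by a JSON object that holds its "name" and its "arguments", one argument or row to a line. arm_command: Moves the arm, as the interface text tells. Its arguments: {"type":"object","properties":{"increments":{"type":"array"},"grip_force":{"type":"number"}},"required":["increments"]}

```bash
mkdir -p pics; ls; cat > h.py <<'E'
import numpy as np,cv2
from rig import manip,vision,ticket
def snap(n,f):
    im=vision.get_image(n); cv2.imwrite('pics/'+f+'.png',im[:,:,::-1]); return im
E
python3 - <<'E'
from h import *
import json
for n in('scene','top','wrist'):
    p=vision.camera_params(n); snap(n,n+'0'); print(n,p)
print(manip.get_state())
np.save
E
```

```text
pics
scene {'vfov': 57.0657381443968, 'cx': 318.1500506192158, 'cy': 246.63640806628266, 'R': array([[ 0.69044566,  0.72335063,  0.00697483],
       [ 0.41628149, -0.38942261, -0.8216202 ],
       [-0.59160334,  0.5701876 , -0.56999263]]), 't': array([-0.36933696, -0.0927838 ,  1.49641978])}
top {'vfov': 57.46222727380057, 'cx': 313.88553608988997, 'cy': 241.52566309393808, 'R': array([[-0.02009688, -0.99960623,  0.01958321],
       [-0.99640397,  0.01841223, -0.08270495],
       [ 0.08231181, -0.0211749 , -0.99638165]]), 't': array([0.05775871, 0.46559252, 1.33662755])}
wrist {'vfov': 62.97453113855134, 'cx': 325.2123396892992, 'cy': 236.93155930841584, 'R': array([[ 0.3447489 , -0.93869412, -0.00124203],
       [-0.9023802 , -0.33177597,  0.2750176 ],
       [-0.25856948, -0.09369123, -0.96143839]]), 't': array([-0.57454343, -0.03557149,  0.37927848])}
{'clock': 0.15, 'qpos': array([-1.33896705e+00,  2.76472355e-01,  1.50581993e+00, -3.21785273e-05,
        1.36072346e+00, -1.20979463e-01]), 'qd': array([-2.83393125e-04, -2.03606897e-03, -3.36615204e-03, -6.22865892e-05,
       -9.78170277e-04,  6.87774536e-04]), 'effort': array([ 1.92887172e-03, -4.17143011e+01, -2.46033239e+01, -8.96118252e-06,
        7.63166870e-03,  6.64885150e-06]), 'position': array([ 0.19864931, -0.53944093,  0.40403428]), 'ee_rot': array([ 0.58031441, -0.57965996,  0.40487538, -0.40411068]), 'contact_force': array([-0.16621188, -0.5718125 , -0.40302256]), 'moment': array([0.00465461, 0.04328348, 0.03806903]), 'width': 0.08542003985887199}
```

View pics/top0.png

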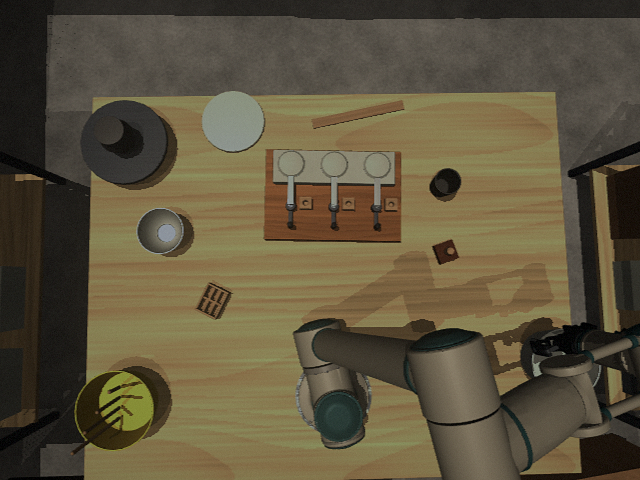

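View pics/scene0.png

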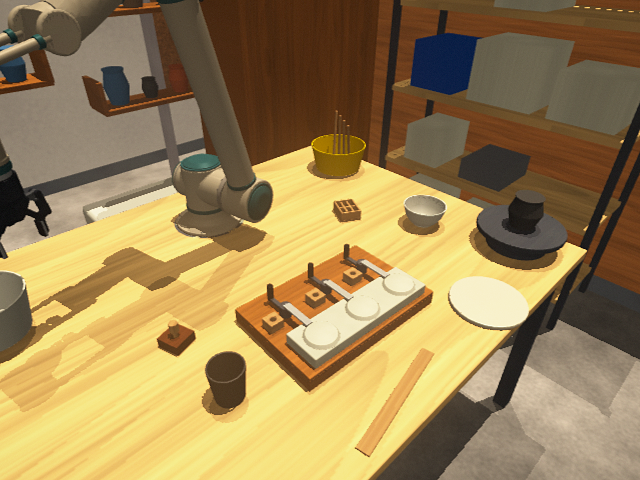

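View pics/wrist0.png

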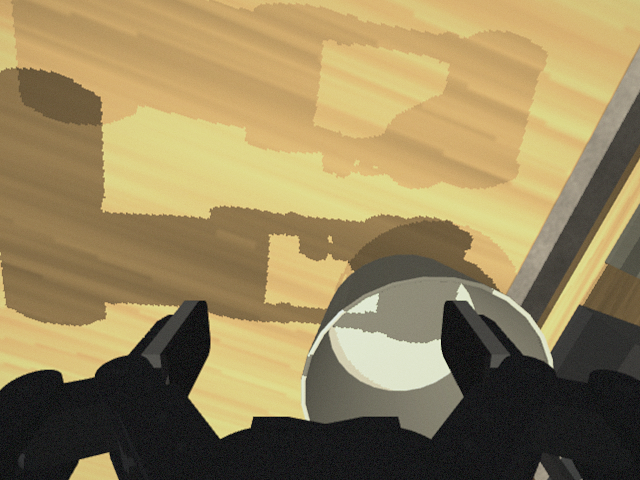

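```bash
python3 - <<'E'
import cv2
im=cv2.imread('pics/top0.png')
c=im[120:380,190:450]; cv2.imwrite('pics/topc.png',cv2.resize(c,(780,780),interpolation=cv2.INTER_CUBIC)[90:690])
E
```

```text
(no output)
```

View crop.

The top view shows the board at about (265–401, 150–241), the posts near (291,226), (334,226) and (377,226), and the stand near (446,252). A grey bucket is right below the gripper.

View pics/topc.png

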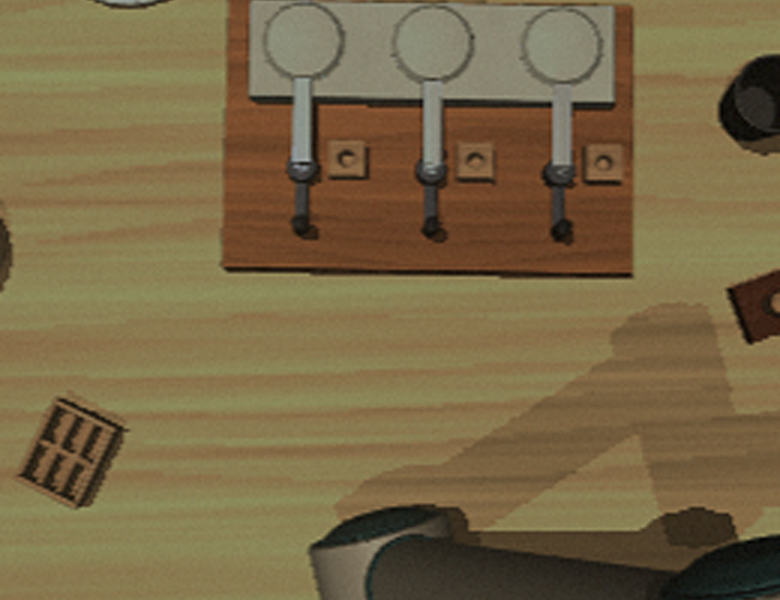

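```bash
python3 - <<'E'
import cv2
im=cv2.imread('pics/scene0.png')
c=im[230:390,150:450]; cv2.imwrite('pics/scc.png',cv2.resize(c,None,fx=2.66,fy=2.66,interpolation=cv2.INTER_CUBIC))
im=cv2.imread('pics/top0.png')
c=im[225:275,415:475]; cv2.imwrite('pics/stc.png',cv2.resize(c,None,fx=10,fy=10,interpolation=cv2.INTER_CUBIC))
E
```

```text
(no output)
```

View pics/scc.png

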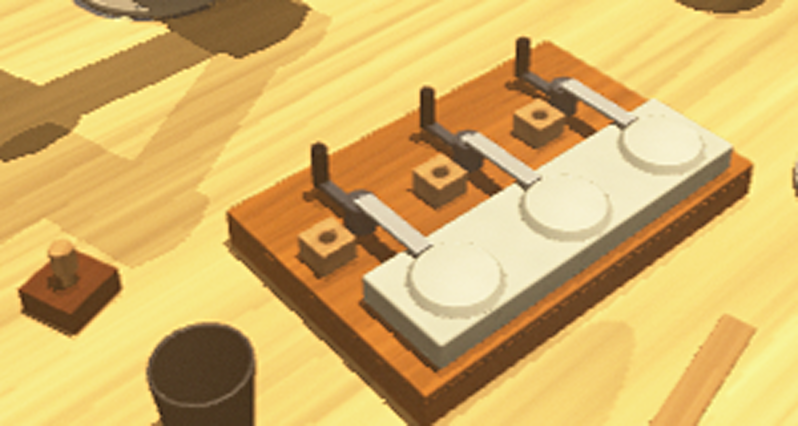

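View pics/stc.png

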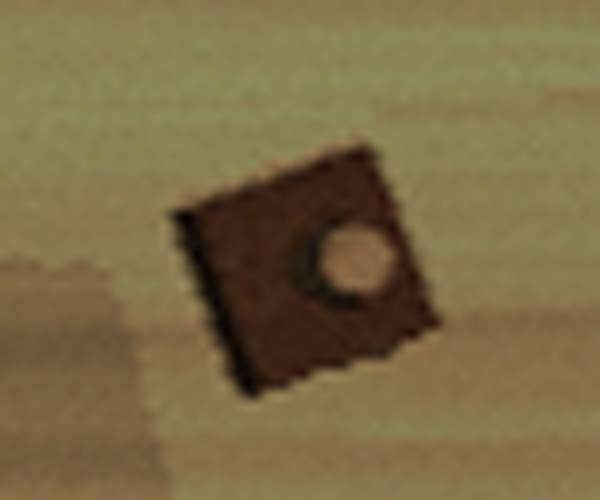

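```bash
cat >> h.py <<'E'
def cam(n):
    p=vision.camera_params(n); f=240/np.tan(np.radians(p['vfov']/2)); return f,p['cx'],p['cy'],p['R'],p['t']
def proj(c,X):
    f,cx,cy,R,t=c; v=R@np.asarray(X)+t; return np.array([cx+f*v[0]/v[2],cy+f*v[1]/v[2]])
def onz(c,px,z):
    f,cx,cy,R,t=c; d=R.T@np.array([(px[0]-cx)/f,(px[1]-cy)/f,1]); o=-R.T@t; return o+d*(z-o[2])/d[2]
def tri(cs,ps):
    from scipy.optimize import least_squares
    r=least_squares(lambda X:np.concatenate([proj(c,X)-p for c,p in zip(cs,ps)]),[.5,0,.05]); return r.x,r.fun
E
python3 - <<'E'
from h import *
T=cam('top');S=cam('scene')
tp=lambda x,y:np.array([190+(x+.5)/3-.5,120+(y+90.5)/3-.5])
sp=lambda x,y:np.array([150+(x+.5)/2.66-.5,230+(y+.5)/2.66-.5])
ht=[(604,162),(476,159),(348,158)];hs=[(327,239),(440,174),(541,116)]
for a,b in zip(ht,hs):
    print('hole',onz(T,tp(*a),.064),onz(S,sp(*b),.064),*tri([T,S],[tp(*a),sp(*b)]))
for b in [(319,147),(427,91),(523,41)]: print('post',onz(S,sp(*b),.095))
for b in [(561,236),(431,233),(303,229)]: print('post top',onz(T,tp(*b),.095))
for b in [(224,267),(632,273)]: print('corner',onz(T,tp(*b),.04))
pt=np.array([415+35.6-.45,225+25.8-.45]);ps=sp(62,246)
print('peg',onz(T,pt,.064),onz(S,ps,.064),*tri([T,S],[pt,ps]))
for b in [(178,212),(368,148),(438,322),(250,395)]: print('stand',onz(T,(415+b[0]/10-.45,225+b[1]/10-.45),.026 ))
E
```

```text
hole [ 0.57343255 -0.18579233  0.064     ] [ 0.57737486 -0.18552098  0.064     ] [ 0.57486704 -0.18490543  0.06181748] [-0.44849165 -0.34194158 -0.4276305   0.00047711]
hole [ 0.57864893 -0.05663378  0.064     ] [ 0.58234485 -0.05622289  0.064     ] [ 0.58008218 -0.05559068  0.06212128] [-0.41777985 -0.35683184 -0.44661639  0.02087684]
hole [0.58181644 0.07211341 0.064     ] [0.5875193  0.07554938 0.064     ] [0.58466188 0.07471359 0.06249835] [-0.87975215 -0.83297428 -1.04936733  0.09333948]
post [ 0.5060146  -0.13532544  0.095     ]
post [ 0.51111482 -0.00642775  0.095     ]
post [0.51597306 0.12364741 0.095     ]
post top [ 0.49577709 -0.13475724  0.095     ]
post top [ 0.50100279 -0.00746115  0.095     ]
post top [0.507157   0.11742286 0.095     ]
corner [0.47637251 0.19977949 0.04      ]
corner [ 0.46261142 -0.21531644  0.04      ]
peg [ 0.42870593 -0.35926708  0.064     ] [ 0.4289722  -0.35562099  0.064     ] [ 0.42969237 -0.35697845  0.06559359] [-0.59708768 -0.34685984 -0.51442617 -0.0529595 ]
stand [ 0.44613918 -0.31724249  0.026     ]
stand [ 0.46491064 -0.37729623  0.026     ]
stand [ 0.41057031 -0.39656703  0.026     ]
stand [ 0.38918404 -0.33715122  0.026     ]
```

```bash
cat >> h.py <<'E'
from scipy.spatial.transform import Rotation as Ro
def Rt(s=None):
    s=s or manip.get_state(); q=s['ee_rot']; return Ro.from_quat([q[1],q[2],q[3],q[0]])
def rel(target,ydir=None):
    """tool-frame shift (cm) to world TCP target; and rotvec so tool z is down and y along ydir, shift given in the FINAL frame"""
    s=manip.get_state(); R=Rt(s); p=s['position']
    print('clk',round(s['clock'],2),'p',p.round(4),'F',s['contact_force'].round(2),'w',round(s['width'],4))
    if ydir is not None:
        y=np.array([*ydir,0])/np.hypot(*ydir); z=np.array([0,0,-1.]); x=np.cross(y,z)
        G=Ro.from_matrix(np.c_[x,y,z]); print('rotvec',(R.inv()*G).as_rotvec().round(4)); R=G
    d=np.asarray(target)-p
    print('shift cm',(R.inv().apply(d)*100).round(3))
psi=-.038
X=np.array([np.cos(psi),np.sin(psi),0]);Y=np.array([-np.sin(psi),np.cos(psi),0])
E
python3 - <<'E'
from h import *
print(Rt().as_matrix().round(4))
P1=np.array([.506,-.1365,.405])-.031*Y
print(P1)
rel(P1,Y[:2]);rel(P1,-Y[:2]);rel(P1)
E
```

```text
[[ 3.455e-01 -4.000e-04  9.384e-01]
 [-9.384e-01  1.400e-03  3.455e-01]
 [-1.400e-03 -1.000e+00  1.000e-04]]
[ 0.50482228 -0.16747762  0.405     ]
clk 0.15 p [ 0.1986 -0.5394  0.404 ] F [-0.17 -0.57 -0.4 ] w 0.0854
rotvec [-0.9971  1.4915  1.4899]
shift cm [-29.182  38.333  -0.097]
clk 0.15 p [ 0.1986 -0.5394  0.404 ] F [-0.17 -0.57 -0.4 ] w 0.0854
rotvec [-1.37   -0.9159 -0.9177]
shift cm [ 29.182 -38.333  -0.097]
clk 0.15 p [ 0.1986 -0.5394  0.404 ] F [-0.17 -0.57 -0.4 ] w 0.0854
shift cm [-24.326  -0.056  41.584]
```

```bash
cat > patch.py <<'E'
s=open('h.py').read()
a=s.index("        y=np.array([*ydir"); b=s.index("    d=np.asarray(target)-p")
s=s[:a]+"""        z=np.array([*ydir,0])/np.hypot(*ydir); y=np.array([0,0,-1.]); x=np.cross(y,z)
        G=Ro.from_matrix(np.c_[x,y,z]); print('rotvec',(R.inv()*G).as_rotvec().round(4)); R=G
"""+s[b:]
open('h.py','w').write(s)
E
python3 patch.py; python3 - <<'E'
from h import *
P1=np.array([.506,-.1365,.405])-.031*Y
rel(P1,Y[:2])
E
```

```text
clk 0.15 p [ 0.1986 -0.5394  0.404 ] F [-0.17 -0.57 -0.4 ] w 0.0854
rotvec [-1.00e-03 -1.18e+00 -1.20e-03]
shift cm [29.182 -0.097 38.333]
```

{"name": "arm_command", "arguments": {
  "increments": [0, -0.1686, 0, 0, 0, 0, 1, 0, -0.1686, 0, 0, 0, 0, 1, 0, -0.1686, 0, 0, 0, 0, 1, 0, -0.1686, 0, 0, 0, 0, 1, 0, -0.1686, 0, 0, 0, 0, 1, 0, -0.1686, 0, 0, 0, 0, 1, 0, -0.1686, 0, 0, 0, 0, 1],
  "grip_force": 60
}}

```text
clock: 1.02
position: [0.1986, -0.5395, 0.4043]
ee_rot: [0.707, -0.707, 0.011, -0.011]
contact_force: [0.0, -0.3, -0.1]
width: 0.0001
```

{"name": "arm_command", "arguments": {
  "increments": [0, 0, 0, 3.5, 0, 4.6, 1, 0, 0, 0, 3.5, 0, 4.6, 1, 0, 0, 0, 3.5, 0, 4.6, 1, 0, 0, 0, 3.5, 0, 4.6, 1, 0, 0, 0, 3.5, 0, 4.6, 1, 0, 0, 0, 3.5, 0, 4.6, 1, 0, 0, 0, 3.5, 0, 4.6, 1, 0, 0, 0, 3.5, 0, 4.6, 1]
}}

```text
clock: 2.02
position: [0.4933, -0.1808, 0.4046]
ee_rot: [-0.707, 0.707, -0.013, 0.013]
contact_force: [1.1, -0.9, -0.2]
width: -0.0002
```

```bash
python3 - <<'E'
from h import *
P1=np.array([.506,-.1365,.405])-.031*Y
rel(P1,Y[:2]); snap('wrist','w1'); print(manip.get_state()['qpos'])
T=cam('wrist')
for n,p in [('post',(.506,-.1365,.095)),('hole',(.575,-.185,.064))]: print(n,proj(T,p))
rel(P1,Y[:2])
E
```

```text
clk 2.02 p [ 0.4933 -0.1808  0.4046] F [ 1.08 -0.91 -0.21] w -0.0002
rotvec [0.0003 0.0002 0.    ]
shift cm [ 1.103 -0.04   1.373]
[-0.47518562  0.20289304  1.60582142  0.00842522  1.33124225 -0.44340106]
post [334.19558153 171.46696668]
hole [419.22198516 224.13924123]
clk 2.08 p [ 0.4968 -0.1758  0.4045] F [3.77 3.35 0.81] w -0.0002
rotvec [-0.0067  0.0042  0.005 ]
shift cm [ 0.769 -0.045  0.863]
```

View pics/w1.png

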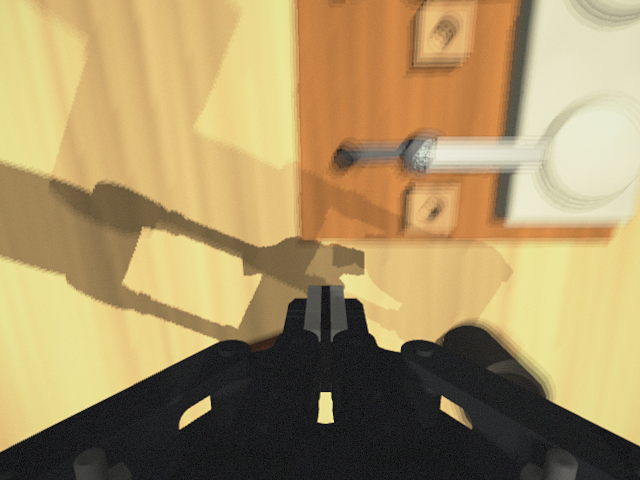

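The arm was still moving, so this picture is blurred: the post is near (345,158) and the hole near (432,210). I'll let it settle and look again.

{"name": "arm_command", "arguments": {
  "increments": [0, 0, 0, 0, 0, 0, 1, 0, 0, 0, 0, 0, 0, 1]
}}

```text
clock: 2.33
position: [0.4919, -0.183, 0.4044]
ee_rot: [-0.707, 0.707, -0.014, 0.013]
contact_force: [0.1, -0.2, 0.5]
width: -0.0001
```

```bash
python3 - <<'E'
from h import *
T=cam('wrist'); im=snap('wrist','w2'); 
P1=np.array([.506,-.1365,.405])-.031*Y
rel(P1,Y[:2])
for n,p in [('post',(.506,-.1365,.095)),('hole',(.575,-.185,.064)),('hole2',(.580,-.0557,.064))]: print(n,proj(T,p))
cv2.imwrite('pics/w2c.png',cv2.resize(im[0:260,280:500,::-1],None,fx=2.3,fy=2.3,interpolation=cv2.INTER_CUBIC))
E
```

```text
clk 2.38 p [ 0.4917 -0.1834  0.4045] F [-0.29  0.1  -0.5 ] w -0.0004
rotvec [ 0.0004 -0.0012 -0.0008]
shift cm [ 1.25  -0.048  1.638]
post [343.36321072 157.71443493]
hole [428.54095225 212.12222614]
hole2 [441.60215528  35.66985966]
```

View pics/w2c.png

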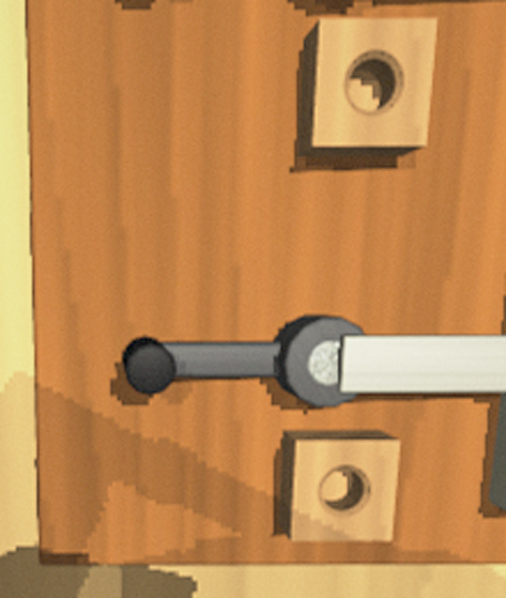

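Everything projects within 2 px, so the model is good. I'm moving beside post 1 and then down.

{"name": "arm_command", "arguments": {
  "increments": [0, 0, 0, 1.25, 0, 1.64, 1, 0, 0, 0, 0, 4.3, 0, 1, 0, 0, 0, 0, 4.3, 0, 1, 0, 0, 0, 0, 4.3, 0, 1, 0, 0, 0, 0, 3.0, 0, 1, 0, 0, 0, 0, 1.0, 0, 1, 0, 0, 0, 0, 0, 0, 1, 0, 0, 0, 0, 0, 0, 1]
}}

```text
clock: 3.38
position: [0.506, -0.1672, 0.2371]
ee_rot: [-0.707, 0.707, -0.013, 0.014]
contact_force: [-0.9, 0.5, 0.2]
width: 0.0001
```

```bash
python3 - <<'E'
from h import *
P1=np.array([.507,-.1365,.236])-.031*Y
rel(P1,Y[:2]); snap('scene','s1')
im=cv2.imread('pics/s1.png')[200:400,200:450]; cv2.imwrite('pics/s1c.png',cv2.resize(im,None,fx=3,fy=3))
E
```

```text
clk 3.38 p [ 0.506  -0.1672  0.2371] F [-0.92  0.46  0.23] w 0.0001
rotvec [ 0.0012 -0.0005  0.0026]
shift cm [-0.016  0.105 -0.024]
```

View pics/s1c.png

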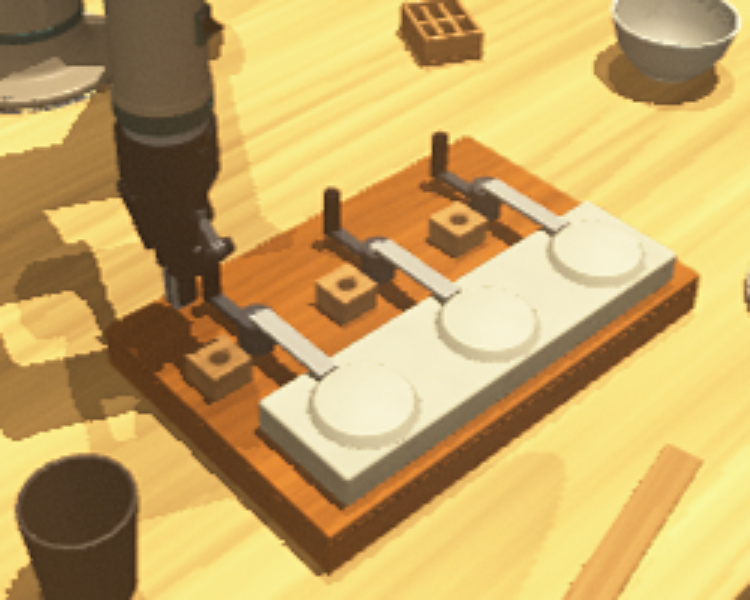

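The fingertips sit just right of post 1 (crop ~(180,300) against ~(210,270)). I'm creeping in.

{"name": "arm_command", "arguments": {
  "increments": [0, 0, 0, 0, 0, 0.4, 1, 0, 0, 0, 0, 0, 0.4, 1, 0, 0, 0, 0, 0, 0, 1, 0, 0, 0, 0, 0, 0, 1]
}}

```text
clock: 3.92
position: [0.5059, -0.1584, 0.2358]
ee_rot: [-0.707, 0.707, -0.013, 0.013]
contact_force: [0.5, -0.4, -0.6]
width: 0.0003
```

{"name": "arm_command", "arguments": {
  "increments": [0, 0, 0, 0, 0, 0.1, 1, 0, 0, 0, 0, 0, 0.1, 1, 0, 0, 0, 0, 0, 0, 1]
}}

```text
clock: 4.3
position: [0.5059, -0.1566, 0.2357]
ee_rot: [-0.707, 0.707, -0.013, 0.013]
contact_force: [0.1, -0.3, 0.4]
width: -0.0001
```

{"name": "arm_command", "arguments": {
  "increments": [0, 0, 0, 0, 0, 0.1, 1, 0, 0, 0, 0, 0, 0, 1]
}}

```text
clock: 4.55
position: [0.5059, -0.156, 0.2357]
ee_rot: [-0.707, 0.707, -0.013, 0.013]
contact_force: [0.0, -3.1, -0.5]
width: 0.0003
```

{"name": "arm_command", "arguments": {
  "increments": [0, 0, 0, 0, 0, 0.1, 1, 0, 0, 0, 0, 0, 0, 1]
}}

```text
clock: 4.8
position: [0.5058, -0.1547, 0.2357]
ee_rot: [-0.707, 0.707, -0.013, 0.013]
contact_force: [-1.5, -4.6, -0.1]
width: 0.0001
```

{"name": "arm_command", "arguments": {
  "increments": [0, 0, 0, 0, 0, 0.1, 1, 0, 0, 0, 0, 0, 0, 1]
}}

```text
clock: 5.05
position: [0.5058, -0.1541, 0.2357]
ee_rot: [-0.706, 0.708, -0.013, 0.013]
contact_force: [-1.9, -5.6, -0.4]
width: -0.0003
```

{"name": "arm_command", "arguments": {
  "increments": [0, 0, 0, 0, 0, 0.1, 1, 0, 0, 0, 0, 0, 0, 1]
}}

```text
clock: 5.3
position: [0.5059, -0.1536, 0.2357]
ee_rot: [-0.706, 0.708, -0.013, 0.013]
contact_force: [-2.6, -8.5, -0.3]
width: 0.0002
```

{"name": "arm_command", "arguments": {
  "increments": [0, 0, 0, 0, 0, 0.1, 1, 0, 0, 0, 0, 0, 0, 1]
}}

```text
clock: 5.55
position: [0.5059, -0.1531, 0.2357]
ee_rot: [-0.705, 0.709, -0.013, 0.013]
contact_force: [-2.7, -10.6, -1.6]
width: -0.0
```

{"name": "arm_command", "arguments": {
  "increments": [0, 0, 0, 0, 0, 0.1, 1, 0, 0, 0, 0, 0, 0, 1]
}}

```text
clock: 5.8
position: [0.5059, -0.1527, 0.2358]
ee_rot: [-0.705, 0.709, -0.013, 0.012]
contact_force: [-3.0, -12.9, -2.0]
width: -0.0003
```

{"name": "arm_command", "arguments": {
  "increments": [0, 0, 0, 0, 0, 0.1, 1, 0, 0, 0, 0, 0, 0, 1]
}}

```text
clock: 6.05
position: [0.5059, -0.1522, 0.2358]
ee_rot: [-0.704, 0.71, -0.013, 0.012]
contact_force: [-3.4, -14.1, -1.9]
width: 0.0
```

Lever 1 is tight (14 N at ~3 mm of give). On to lever 2.

{"name": "arm_command", "arguments": {
  "increments": [0, 0, 0, 0, 0, -1.7, 1, 0, 0, 0, 0, -3.5, 0, 1, 0, 0, 0, 0, -3.5, 0, 1, 0, 0, 0, 0, 0, 4.5, 1, 0, 0, 0, 0, 0, 4.5, 1, 0, 0, 0, 0, 0, 4.5, 1, 0, 0, 0, 0, 0, 0, 1, 0, 0, 0, 0, 0, 0, 1]
}}

```text
clock: 7.05
position: [0.5107, -0.0315, 0.3058]
ee_rot: [0.707, -0.707, 0.013, -0.013]
contact_force: [0.9, 0.1, 1.0]
width: -0.0005
```

{"name": "arm_command", "arguments": {
  "increments": [0, 0, 0, 0, 3.5, 0, 1, 0, 0, 0, 0, 3.5, 0, 1, 0, 0, 0, 0, 0, 0, 1, 0, 0, 0, 0, 0, 0, 1]
}}

```text
clock: 7.55
position: [0.5113, -0.0325, 0.2365]
ee_rot: [-0.707, 0.707, -0.013, 0.014]
contact_force: [1.1, -0.6, -0.5]
width: -0.0
```

```bash
python3 - <<'E'
from h import *
rel(np.array([.511,-.0075,.236])-.024*Y,Y[:2])
E
```

```text
clk 7.55 p [ 0.5113 -0.0325  0.2365] F [ 1.11 -0.61 -0.45] w -0.0
rotvec [ 0.0002 -0.0011  0.0014]
shift cm [-0.123  0.053  0.1  ]
```

{"name": "arm_command", "arguments": {
  "increments": [0, 0, 0, 0, 0, 0.2, 1, 0, 0, 0, 0, 0, 0.2, 1, 0, 0, 0, 0, 0, 0.1, 1, 0, 0, 0, 0, 0, 0, 1]
}}

```text
clock: 8.05
position: [0.511, -0.0266, 0.2361]
ee_rot: [-0.707, 0.707, -0.013, 0.014]
contact_force: [-0.1, -0.4, 0.3]
width: -0.0001
```

{"name": "arm_command", "arguments": {
  "increments": [0, 0, 0, 0, 0, 0.1, 1, 0, 0, 0, 0, 0, 0.1, 1, 0, 0, 0, 0, 0, 0, 1]
}}

```text
clock: 8.43
position: [0.5109, -0.0248, 0.2358]
ee_rot: [-0.707, 0.707, -0.013, 0.013]
contact_force: [-0.9, -3.1, 2.5]
width: -0.0001
```

{"name": "arm_command", "arguments": {
  "increments": [0, 0, 0, 0, 0, 0.1, 1, 0, 0, 0, 0, 0, 0.1, 1, 0, 0, 0, 0, 0, 0, 1]
}}

```text
clock: 8.8
position: [0.5109, -0.0225, 0.2356]
ee_rot: [0.707, -0.707, 0.013, -0.013]
contact_force: [-0.7, -2.8, 2.1]
width: -0.0001
```

{"name": "arm_command", "arguments": {
  "increments": [0, 0, 0, 0, 0, 0.1, 1, 0, 0, 0, 0, 0, 0.1, 1, 0, 0, 0, 0, 0, 0, 1]
}}

```text
clock: 9.18
position: [0.511, -0.0205, 0.2356]
ee_rot: [0.707, -0.707, 0.013, -0.013]
contact_force: [0.4, -2.4, 2.5]
width: 0.0
```

Lever 2 is the loose one: a steady ~3 N over 5 mm. I'm turning it along the arc.

{"name": "arm_command", "arguments": {
  "increments": [0, 0.05, 0, -0.065, 0, 0.3, 1, 0, 0.05, 0, -0.065, 0, 0.3, 1, 0, 0.05, 0, -0.065, 0, 0.3, 1, 0, 0.05, 0, -0.065, 0, 0.3, 1, 0, 0.05, 0, -0.065, 0, 0.3, 1, 0, 0, 0, 0, 0, 0, 1]
}}

```text
clock: 9.93
position: [0.51, -0.0052, 0.2357]
ee_rot: [0.7, -0.7, 0.101, -0.101]
contact_force: [0.7, -2.9, 1.6]
width: -0.0001
```

{"name": "arm_command", "arguments": {
  "increments": [0, 0.05, 0, -0.065, 0, 0.3, 1, 0, 0.05, 0, -0.065, 0, 0.3, 1, 0, 0.05, 0, -0.065, 0, 0.3, 1, 0, 0.05, 0, -0.065, 0, 0.3, 1, 0, 0, 0, 0, 0, 0, 1]
}}

```text
clock: 10.55
position: [0.5117, 0.0069, 0.2356]
ee_rot: [0.686, -0.686, 0.17, -0.17]
contact_force: [0.0, -2.2, 0.7]
width: -0.0
```

```bash
python3 - <<'E'
from h import *
s=manip.get_state();R=Rt(s)
hub=np.array([.580,-.0557,0])-.010*X+.045*Y
print('hub',hub)
p=s['position'];F=R.inv().apply(s['contact_force']);print(p,'Ftool',F.round(2))
post=p+R.apply([0,0,.0192]); d=post-hub; d=np.array([d@X,d@Y]); print('post rel',d,np.hypot(*d),'ang',np.arctan2(d[1],-d[0]))
snap('wrist','w3');snap('top','t3')
E
```

```text
hub [ 0.57171681 -0.01035258  0.        ]
[0.51171762 0.0068531  0.23556637] Ftool [ 1.07 -0.65 -1.92]
post rel [-0.05228122  0.03221352] 0.06140876687532291 ang 0.5522162180094136
```

View pics/w3.png

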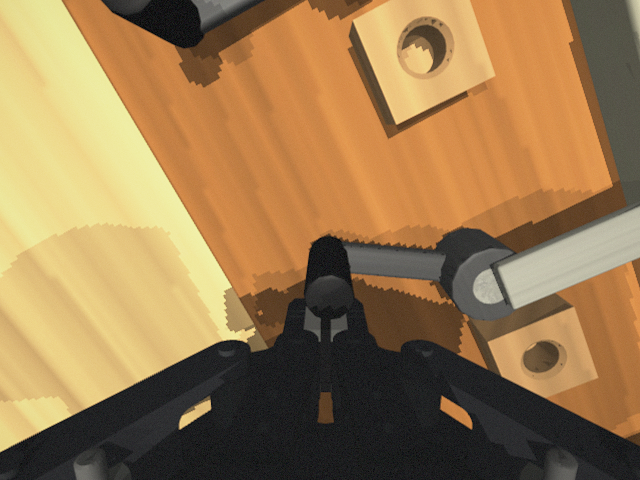

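The post (~(328,290)) is centred on the fingers, and the lever is at about 0.55 rad. I'm going on in smaller steps.

{"name": "arm_command", "arguments": {
  "increments": [0, 0.04, 0, -0.05, 0, 0.24, 1, 0, 0.03, 0, -0.04, 0, 0.18, 1, 0, 0, 0, 0, 0, 0, 1]
}}

```text
clock: 11.02
position: [0.5127, 0.0109, 0.2355]
ee_rot: [-0.68, 0.68, -0.195, 0.194]
contact_force: [-0.0, -2.9, 0.3]
width: 0.0
```

{"name": "arm_command", "arguments": {
  "increments": [0, 0.02, 0, -0.03, 0, 0.12, 1, 0, 0.02, 0, -0.03, 0, 0.12, 1, 0, 0, 0, 0, 0, 0, 1]
}}

```text
clock: 11.4
position: [0.5136, 0.0133, 0.2355]
ee_rot: [-0.676, 0.676, -0.208, 0.208]
contact_force: [-0.1, -3.4, -0.8]
width: -0.0001
```

{"name": "arm_command", "arguments": {
  "increments": [0, 0.02, 0, -0.03, 0, 0.12, 1, 0, 0, 0, 0, 0, 0, 1]
}}

```text
clock: 11.65
position: [0.5141, 0.0145, 0.2356]
ee_rot: [-0.674, 0.674, -0.215, 0.215]
contact_force: [-0.9, -3.6, -0.8]
width: -0.0
```

{"name": "arm_command", "arguments": {
  "increments": [0, 0.02, 0, -0.03, 0, 0.12, 1, 0, 0, 0, 0, 0, 0, 1]
}}

```text
clock: 11.9
position: [0.5145, 0.0156, 0.2356]
ee_rot: [-0.671, 0.671, -0.222, 0.222]
contact_force: [-0.6, -2.8, -2.6]
width: -0.0001
```

{"name": "arm_command", "arguments": {
  "increments": [0, 0.02, 0, -0.03, 0, 0.12, 1, 0, 0, 0, 0, 0, 0, 1]
}}

```text
clock: 12.15
position: [0.515, 0.0168, 0.2356]
ee_rot: [-0.669, 0.669, -0.229, 0.228]
contact_force: [-1.6, -4.7, -1.7]
width: 0.0003
```

{"name": "arm_command", "arguments": {
  "increments": [0, 0, 0, 0, 0, 0.1, 1, 0, 0, 0, 0, 0, 0, 1]
}}

```text
clock: 12.4
position: [0.5156, 0.0175, 0.2356]
ee_rot: [-0.669, 0.669, -0.228, 0.228]
contact_force: [-1.3, -3.0, -2.1]
width: -0.0001
```

{"name": "arm_command", "arguments": {
  "increments": [0, 0, 0, 0, 0, 0.1, 1, 0, 0, 0, 0, 0, 0, 1]
}}

```text
clock: 12.65
position: [0.5161, 0.0182, 0.2356]
ee_rot: [-0.669, 0.669, -0.229, 0.228]
contact_force: [-2.8, -4.4, -1.5]
width: 0.0001
```

{"name": "arm_command", "arguments": {
  "increments": [0, 0, 0, 0, 0, 0.1, 1, 0, 0, 0, 0, 0, 0, 1]
}}

```text
clock: 12.9
position: [0.5165, 0.0187, 0.2356]
ee_rot: [-0.669, 0.67, -0.229, 0.228]
contact_force: [-2.5, -5.3, -1.3]
width: -0.0001
```

{"name": "arm_command", "arguments": {
  "increments": [0, 0, 0, 0, 0, 0.1, 1, 0, 0, 0, 0, 0, 0, 1]
}}

```text
clock: 13.15
position: [0.5169, 0.0193, 0.2356]
ee_rot: [-0.669, 0.67, -0.229, 0.228]
contact_force: [-3.4, -6.1, -0.5]
width: -0.0002
```

{"name": "arm_command", "arguments": {
  "increments": [0, 0, 0, 0, 0, 0.1, 1, 0, 0, 0, 0, 0, 0, 1]
}}

```text
clock: 13.4
position: [0.5173, 0.0197, 0.2356]
ee_rot: [-0.668, 0.67, -0.229, 0.227]
contact_force: [-4.0, -7.9, 0.4]
width: 0.0004
```

{"name": "arm_command", "arguments": {
  "increments": [0, 0, 0, 0, 0, 0.1, 1, 0, 0, 0, 0, 0, 0.1, 1, 0, 0, 0, 0, 0, 0, 1]
}}

```text
clock: 13.78
position: [0.518, 0.0207, 0.2356]
ee_rot: [-0.668, 0.671, -0.229, 0.227]
contact_force: [-6.5, -10.4, 1.4]
width: 0.0001
```

{"name": "arm_command", "arguments": {
  "increments": [0, 0, 0, 0, 0, 0.1, 1, 0, 0, 0, 0, 0, 0.1, 1, 0, 0, 0, 0, 0, 0, 1]
}}

```text
clock: 14.15
position: [0.5188, 0.0216, 0.2356]
ee_rot: [-0.667, 0.672, -0.229, 0.226]
contact_force: [-8.0, -12.8, 2.9]
width: -0.0001
```

{"name": "arm_command", "arguments": {
  "increments": [0, 0, 0, 0, 0, 0.1, 1, 0, 0, 0, 0, 0, 0, 1]
}}

```text
clock: 14.4
position: [0.5192, 0.0221, 0.2356]
ee_rot: [-0.667, 0.673, -0.229, 0.226]
contact_force: [-8.4, -16.2, 2.9]
width: 0.0
```

{"name": "arm_command", "arguments": {
  "increments": [0, 0, 0, 0, 0, 0.1, 1, 0, 0, 0, 0, 0, 0, 1]
}}

```text
clock: 14.65
position: [0.5195, 0.0225, 0.2356]
ee_rot: [-0.666, 0.673, -0.229, 0.226]
contact_force: [-9.3, -17.2, 3.3]
width: 0.0002
```

{"name": "arm_command", "arguments": {
  "increments": [0, 0, 0, 0, 0, -1.0, 1, 0, 0, 0, 0, 0, -2.0, 1, 0, 0, 0, 0, -6.0, 0, 1, 0, 0, 0, 0, -6.0, 0, 1, 0, 0, 0, 0, -3.0, 0, 1, 0, 0, 0, 0, 0, 0, 1, 0, 0, 0, 0, 0, 0, 1]
}}

```text
clock: 15.52
position: [0.5028, 0.0016, 0.3849]
ee_rot: [0.669, -0.669, 0.229, -0.228]
contact_force: [0.1, -0.0, -0.6]
width: -0.0
```

```bash
python3 - <<'E'
from h import *
T=cam('wrist');snap('wrist','w4'); np.save('w4.npy',np.array([0]))
import pickle; pickle.dump(T,open('w4.pkl','wb'))
rel([.4297,-.357,.39],Y[:2])
E
```

```text
clk 15.57 p [0.5028 0.0016 0.3844] F [-0.95 -0.4  -0.85] w -0.0001
rotvec [ 0.     -0.62   -0.0024]
shift cm [ -5.944  -0.562 -36.117]
```

View pics/w4.png

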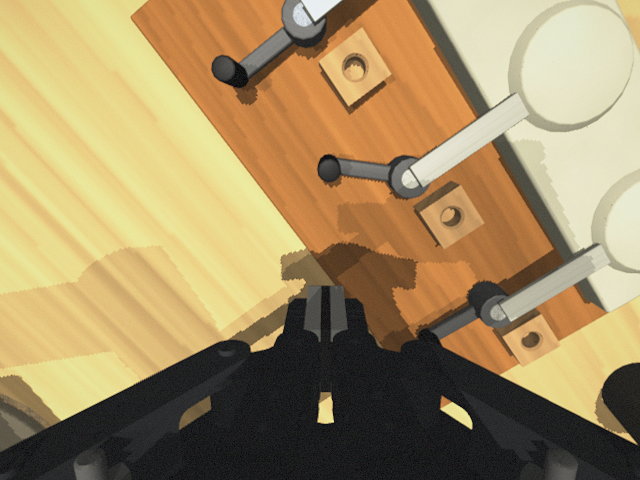

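The middle lever is now turned: its post is at ~(330,166) and its hub at ~(408,178). Hole 2 is at ~(452,216).

```bash
python3 - <<'E'
from h import *
import pickle; T=pickle.load(open('w4.pkl','rb'))
im=cv2.imread('pics/w4.png'); cv2.imwrite('pics/w4c.png',cv2.resize(im[130:260,300:500],None,fx=4,fy=4,interpolation=cv2.INTER_CUBIC))
for n,px,z in [('post2',(330,164),.095),('hole2',(452,216),.064),('hole1',(531,340),.064),('hole3',(356,67),.064)]: print(n,onz(T,px,z))
h=onz(T,(452,216),.064);hub=h-.010*X+.045*Y;p=onz(T,(330,164),.095)-hub
print(np.arctan2(p@Y,-p@X),np.hypot(p@Y,p@X))
E
```

```text
post2 [0.5326146  0.03520537 0.095     ]
hole2 [ 0.58062357 -0.05505165  0.064     ]
hole1 [ 0.57531831 -0.18500016  0.064     ]
hole3 [0.58528604 0.07386362 0.064     ]
0.808570597170278 0.05995839589279725
```

View pics/w4c.png

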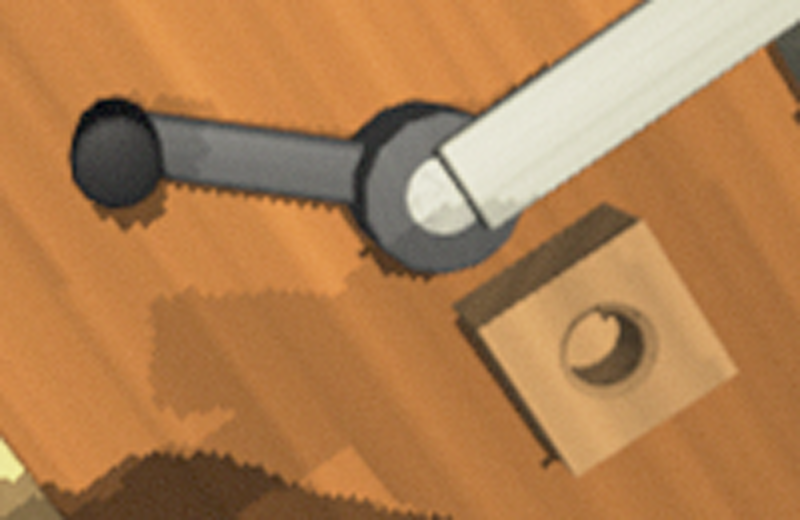

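{"name": "arm_command", "arguments": {
  "increments": [0, -0.155, 0, 0, 0, 0, 0.5, 0, -0.155, 0, 0, 0, 0, 0.5, 0, -0.155, 0, 0, 0, 0, 0.5, 0, -0.155, 0, 0, 0, 0, 0.5]
}}

```text
clock: 16.08
position: [0.5031, 0.0017, 0.3838]
ee_rot: [0.707, -0.707, 0.013, -0.01]
contact_force: [0.1, -0.1, -0.1]
width: 0.0424
```

{"name": "arm_command", "arguments": {
  "increments": [0, 0, 0, -1.0, 0, -6.0, 0.3, 0, 0, 0, -1.0, 0, -6.0, 0.3, 0, 0, 0, -1.0, 0, -6.0, 0.3, 0, 0, 0, -1.0, 0, -6.0, 0.3, 0, 0, 0, -1.0, 0, -6.0, 0.3, 0, 0, 0, -1.0, 0, -2, 0.3, 0, 0, 0, 0, 0, 0, 0.3, 0, 0, 0, 0, 0, 0, 0.3]
}}

```text
clock: 17.08
position: [0.4314, -0.3151, 0.3846]
ee_rot: [0.708, -0.706, 0.014, -0.013]
contact_force: [-0.3, 0.5, 0.3]
width: 0.0601
```

```bash
python3 - <<'E'
from h import *
T=cam('wrist');im=snap('wrist','w5'); 
import pickle; pickle.dump(T,open('w5.pkl','wb'))
rel([.4297,-.357,.39],Y[:2])
print(proj(T,[.4297,-.357,.064]))
E
```

```text
clk 17.12 p [ 0.4316 -0.3149  0.3849] F [ 0.45  0.65 -0.1 ] w 0.0598
rotvec [-0.0017  0.0011 -0.0009]
shift cm [-0.031 -0.508 -4.218]
[325.70956609 272.0111123 ]
```

View pics/w5.png

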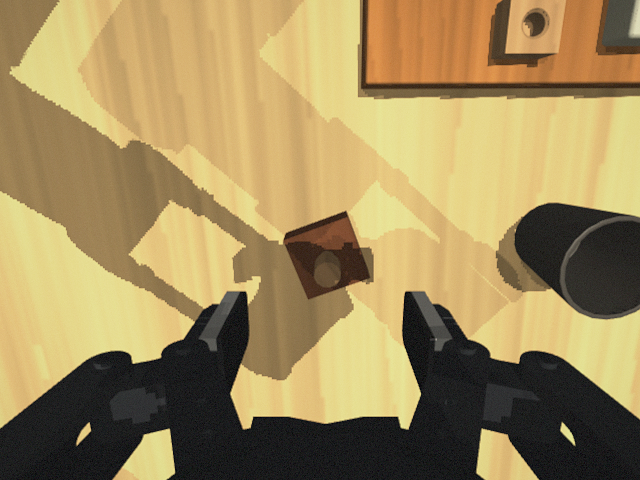

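The peg head is at ~(327,268), about 4 px from its prediction. I'm enlarging to check.

```bash
python3 - <<'E'
from h import *
import pickle; T=pickle.load(open('w5.pkl','rb'))
im=cv2.imread('pics/w5.png')[200:310,270:390]; cv2.imwrite('pics/w5c.png',cv2.convertScaleAbs(cv2.resize(im,None,fx=5,fy=5,interpolation=cv2.INTER_CUBIC),alpha=1.8))
E
```

```text
(no output)
```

View pics/w5c.png

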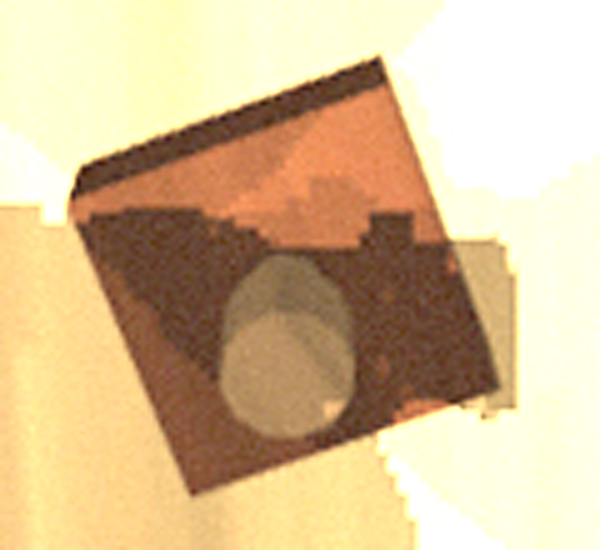

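```bash
python3 - <<'E'
from h import *
import pickle; T=pickle.load(open('w5.pkl','rb'))
a=onz(T,(327.3,274.4),.064);print(a)
print(onz(T,(270+286/5,200+294/5),.026))
print(vision.camera_params('wrist')['t']-T[4])
rel([a[0],a[1],.2105],Y[:2])
E
```

```text
[ 0.4308822  -0.35906609  0.064     ]
[ 0.43095462 -0.35914742  0.026     ]
[-9.55454249e-05 -2.82756963e-04 -1.04349372e-04]
clk 17.12 p [ 0.4316 -0.3149  0.3849] F [ 0.45  0.65 -0.1 ] w 0.0598
rotvec [-0.0017  0.0011 -0.0009]
shift cm [ 0.095 17.442 -4.42 ]
```

Both estimates agree, with the peg at (0.431, -0.359). I'm moving over it and then down.

{"name": "arm_command", "arguments": {
  "increments": [0, 0, 0, 0.09, 0, -4.42, 0.3, 0, 0, 0, 0, 4, 0, 0.3, 0, 0, 0, 0, 4, 0, 0.3, 0, 0, 0, 0, 4, 0, 0.3, 0, 0, 0, 0, 2, 0, 0.3, 0, 0, 0, 0, 0, 0, 0.3, 0, 0, 0, 0, 0, 0, 0.3]
}}

```text
clock: 18.0
position: [0.4314, -0.3597, 0.2467]
ee_rot: [-0.707, 0.707, -0.012, 0.013]
contact_force: [0.1, -0.3, 0.3]
width: 0.0596
```

```bash
python3 - <<'E'
from h import *
T=cam('wrist');im=snap('wrist','w6')
rel([.4309,-.3591,.2105],Y[:2]); print(proj(T,[.4309,-.3591,.064]))
E
```

```text
clk 18.05 p [ 0.4314 -0.36    0.247 ] F [0.02 0.13 0.81] w 0.0599
rotvec [0.0018 0.0011 0.0019]
shift cm [-0.05   3.65   0.086]
[323.74425404 293.71592411]
```

View pics/w6.png

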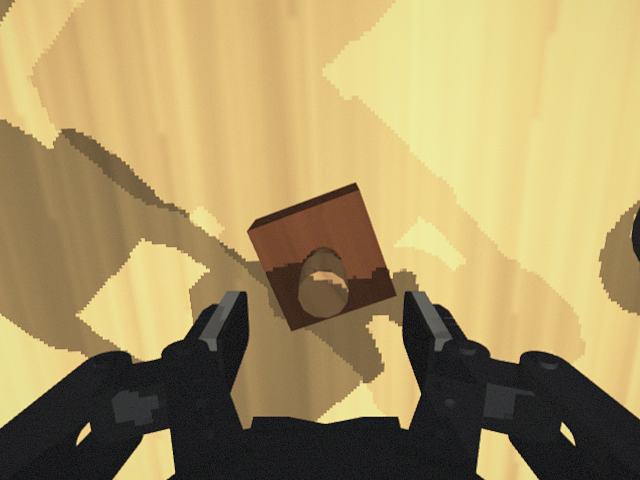

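The head is at (324,295), as predicted and centred between the fingers. I'm going down and gripping it.

{"name": "arm_command", "arguments": {
  "increments": [0, 0, 0, -0.05, 1.8, 0.08, 0.3, 0, 0, 0, 0, 1.85, 0, 0.3, 0, 0, 0, 0, 0, 0, 0.3, 0, 0, 0, 0, 0, 0, 1, 0, 0, 0, 0, 0, 0, 1, 0, 0, 0, 0, 0, 0, 1, 0, 0, 0, 0, 0, 0, 1, 0, 0, 0, 0, 0, 0, 1],
  "grip_force": 40
}}

```text
clock: 19.05
position: [0.4305, -0.3597, 0.2104]
ee_rot: [-0.706, 0.708, -0.013, 0.014]
contact_force: [-0.0, 0.4, 6.2]
width: 0.0205
```

{"name": "arm_command", "arguments": {
  "increments": [0, 0, 0, 0, -0.5, 0, 1, 0, 0, 0, 0, -2, 0, 1, 0, 0, 0, 0, -4, 0, 1, 0, 0, 0, 0, -6, 0, 1, 0, 0, 0, 0, 0, 0, 1, 0, 0, 0, 0, 0, 0, 1]
}}

```text
clock: 19.8
position: [0.4298, -0.3589, 0.3339]
ee_rot: [0.707, -0.707, 0.014, -0.013]
contact_force: [-0.4, 0.3, 0.6]
width: 0.0204
```

```bash
python3 - <<'E'
from h import *
T=cam('wrist');im=snap('wrist','w7');
snap('scene','s7')
im=cv2.imread('pics/s7.png')[180:380,100:370]; cv2.imwrite('pics/s7c.png',cv2.resize(im,None,fx=2.9,fy=2.9))
rel([.5805,-.0552,.335],Y[:2])
E
```

```text
clk 19.9 p [ 0.4296 -0.3587  0.3326] F [-0.09  0.3  -0.16] w 0.0209
rotvec [-0.0024  0.0001 -0.0025]
shift cm [13.922 -0.244 30.903]
```

View pics/w7.png

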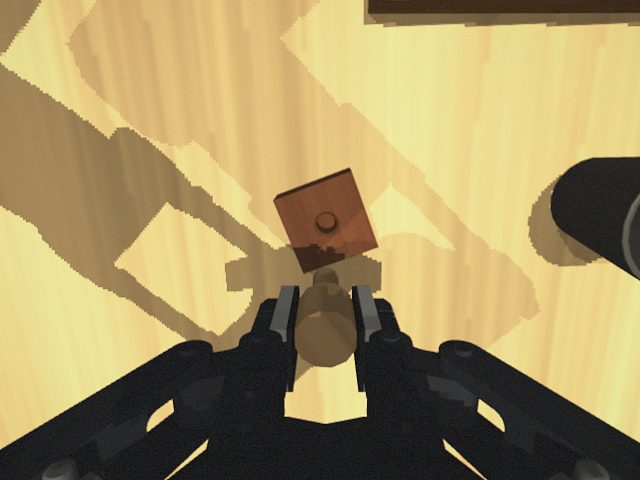

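View pics/s7c.png

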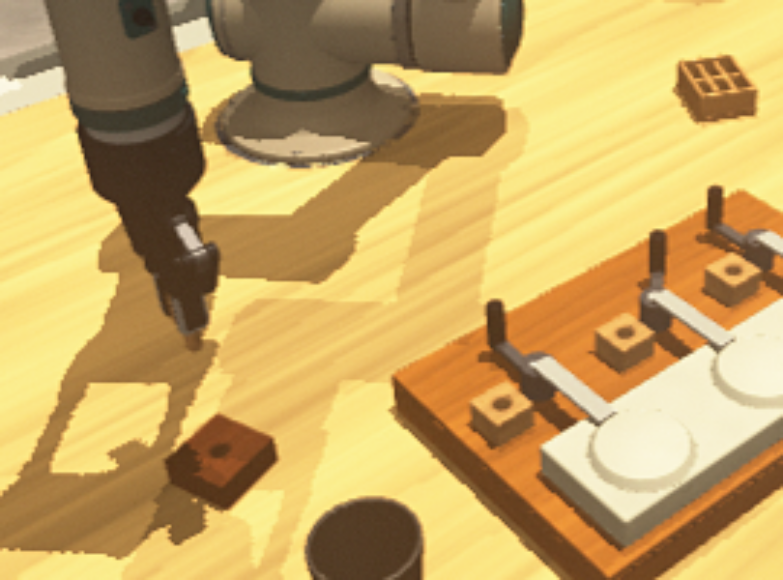

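The peg is held, its head top at ~(327,335) and the shank tip at ~(325,277). I'm working out the in-hand offset.

```bash
python3 - <<'E'
from h import *
s=manip.get_state();p=s['position'];R=Rt(s);T=cam('wrist')
print(p)
print('predicted head top/foot px',proj(T,p+R.apply([0,.1464,0])),proj(T,p+R.apply([0,.2024,0])),'head right edge',proj(T,p+R.apply([.011,.1464,0])))
im=cv2.imread('pics/w7.png')[250:390,260:400]; cv2.imwrite('pics/w7c.png',cv2.convertScaleAbs(cv2.resize(im,None,fx=4,fy=4,interpolation=cv2.INTER_CUBIC),alpha=1.8))
E
```

```text
[ 0.42963547 -0.35871381  0.33256235]
predicted head top/foot px [325.74675818 341.08300426] [325.53669992 277.95957011] head right edge [358.68733503 341.05220852]
```

View pics/w7c.png

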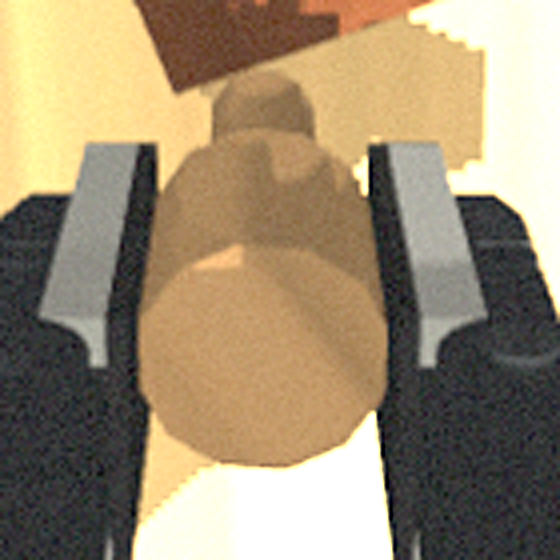

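{"name": "arm_command", "arguments": {
  "increments": [0, 0, 0, 2.32, 0, 5.15, 1, 0, 0, 0, 2.32, 0, 5.15, 1, 0, 0, 0, 2.32, 0, 5.15, 1, 0, 0, 0, 2.32, 0, 5.15, 1, 0, 0, 0, 2.32, 0, 5.15, 1, 0, 0, 0, 2.32, 0, 5.15, 1, 0, 0, 0, 0, 0, 0, 1, 0, 0, 0, 0, 0, 0, 1]
}}

```text
clock: 20.9
position: [0.5805, -0.0557, 0.3326]
ee_rot: [-0.707, 0.707, -0.014, 0.012]
contact_force: [-0.1, 0.5, -1.0]
width: 0.0203
```

{"name": "arm_command", "arguments": {
  "increments": [0, 0, 0, 0, 2, 0, 1, 0, 0, 0, 0, 2.2, 0, 1, 0, 0, 0, 0, 0, 0, 1, 0, 0, 0, 0, 0, 0, 1]
}}

```text
clock: 21.4
position: [0.5809, -0.0569, 0.2926]
ee_rot: [-0.707, 0.707, -0.014, 0.014]
contact_force: [-1.0, -0.2, -0.2]
width: 0.0205
```

```bash
python3 - <<'E'
from h import *
rel([.5805,-.0552,.2664],Y[:2])
s=manip.get_state();p=s['position'];R=Rt(s)
T=cam('wrist');im=snap('wrist','w8')
cv2.imwrite('pics/w8c.png',cv2.convertScaleAbs(cv2.resize(im[220:360,240:420,::-1],None,fx=4,fy=4,interpolation=cv2.INTER_CUBIC),alpha=1.5))
print('wrist hole',proj(T,[.5805,-.0552,.064]),'foot',proj(T,p+R.apply([0,.2024,0])))
S=cam('scene');im=snap('scene','s8')
cv2.imwrite('pics/s8c.png',cv2.convertScaleAbs(cv2.resize(im[240:320,270:370,::-1],None,fx=7,fy=7,interpolation=cv2.INTER_CUBIC),alpha=1.2))
print('scene hole',proj(S,[.5805,-.0552,.064]),'foot',proj(S,p+R.apply([0,.2024,0])))
E
```

```text
clk 21.4 p [ 0.5809 -0.0569  0.2926] F [-0.98 -0.18 -0.15] w 0.0205
rotvec [ 0.0004 -0.0014  0.0003]
shift cm [-0.044  2.618  0.165]
wrist hole [324.47430813 256.51301456] foot [325.48914519 277.97704785]
scene hole [314.88902075 294.55221659] foot [314.51910675 286.74717115]
```

View pics/w8c.png

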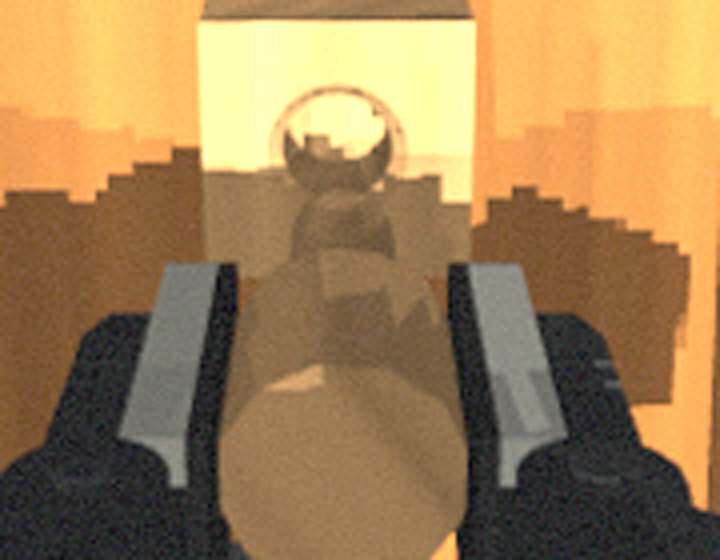

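View pics/s8c.png

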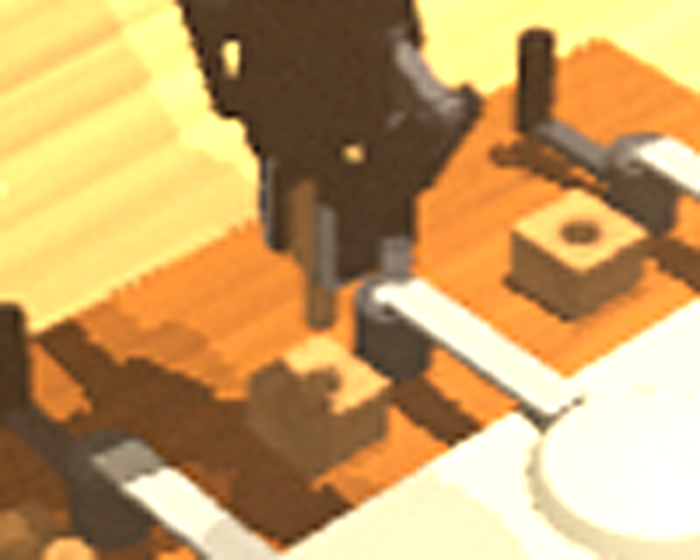

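The hole in the wrist view is at ~(324.6,255) and the foot at ~(326,280); both agree with the model to about 1 mm. I'll correct and go close above the hole.

{"name": "arm_command", "arguments": {
  "increments": [0, 0, 0, -0.07, 0, 0.24, 1, 0, 0, 0, 0, 1.0, 0, 1, 0, 0, 0, 0, 1.0, 0, 1, 0, 0, 0, 0, 0, 0, 1, 0, 0, 0, 0, 0, 0, 1]
}}

```text
clock: 22.12
position: [0.5804, -0.0533, 0.272]
ee_rot: [-0.707, 0.707, -0.013, 0.013]
contact_force: [0.3, 0.2, -0.3]
width: 0.0201
```

```bash
python3 - <<'E'
from h import *
rel([.5802,-.0544,.2664],Y[:2])
T=cam('wrist');im=snap('wrist','w9')
cv2.imwrite('pics/w9c.png',cv2.convertScaleAbs(cv2.resize(im[220:360,240:420,::-1],None,fx=4,fy=4,interpolation=cv2.INTER_CUBIC),alpha=1.8))
S=cam('scene');im=snap('scene','s9')
cv2.imwrite('pics/s9c.png',cv2.convertScaleAbs(cv2.resize(im[240:320,270:370,::-1],None,fx=7,fy=7,interpolation=cv2.INTER_CUBIC),alpha=1.2))
E
```

```text
clk 22.12 p [ 0.5804 -0.0533  0.272 ] F [ 0.3   0.21 -0.27] w 0.0201
rotvec [ 0.      0.0003 -0.0003]
shift cm [-0.015  0.555 -0.109]
```

View pics/w9c.png

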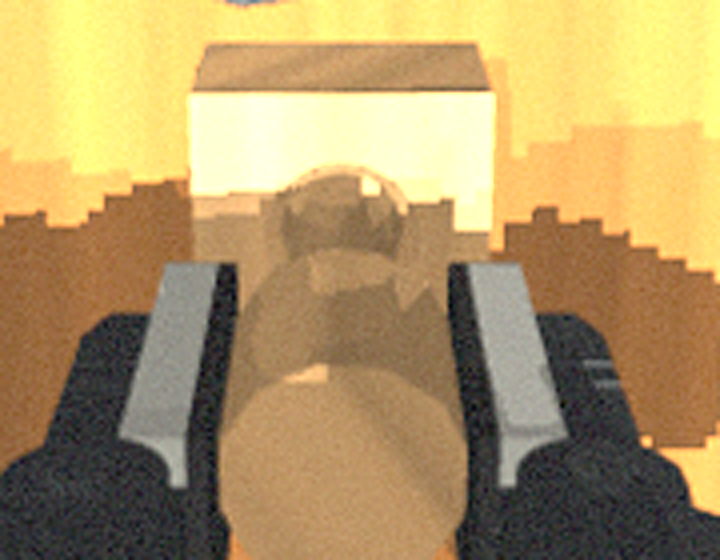

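View pics/s9c.png

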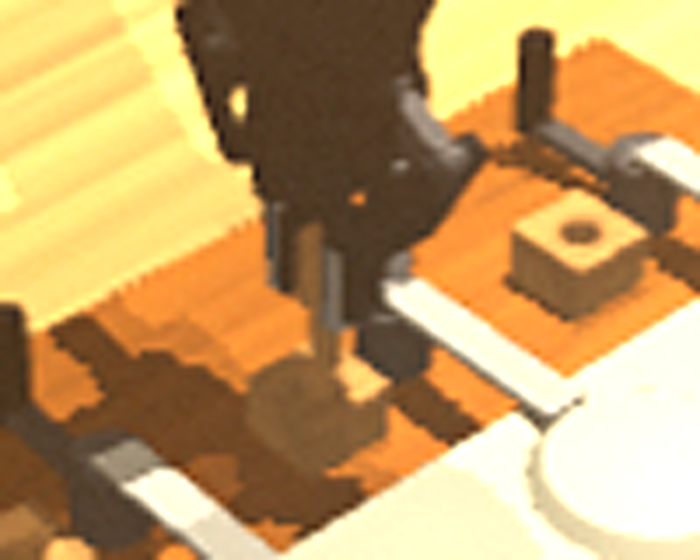

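{"name": "arm_command", "arguments": {
  "increments": [0, 0, 0, -0.01, 0, -0.08, 1, 0, 0, 0, 0, 0.4, 0, 1, 0, 0, 0, 0, 0.3, 0, 1, 0, 0, 0, 0, 0, 0, 1]
}}

```text
clock: 22.72
position: [0.5801, -0.0541, 0.2648]
ee_rot: [-0.707, 0.707, -0.014, 0.013]
contact_force: [0.3, 0.1, -0.4]
width: 0.0206
```

{"name": "arm_command", "arguments": {
  "increments": [0, 0, 0, 0, 0.2, 0, 1, 0, 0, 0, 0, 0, 0, 1]
}}

```text
clock: 22.98
position: [0.5802, -0.0543, 0.2631]
ee_rot: [-0.707, 0.707, -0.013, 0.013]
contact_force: [0.2, -0.9, -1.1]
width: 0.0205
```

{"name": "arm_command", "arguments": {
  "increments": [0, 0, 0, 0, 0.2, 0, 1, 0, 0, 0, 0, 0, 0, 1]
}}

```text
clock: 23.22
position: [0.5802, -0.0543, 0.2611]
ee_rot: [-0.707, 0.707, -0.013, 0.013]
contact_force: [0.4, -1.9, -0.6]
width: 0.0205
```

It has entered the hole, 5 mm deep with no vertical force. On down, easing y slightly.

{"name": "arm_command", "arguments": {
  "increments": [0, 0, 0, 0, 0.2, -0.05, 1, 0, 0, 0, 0, 0.2, 0, 1, 0, 0, 0, 0, 0, 0, 1]
}}

```text
clock: 23.6
position: [0.5801, -0.0546, 0.2569]
ee_rot: [-0.707, 0.707, -0.014, 0.013]
contact_force: [0.5, -0.9, -0.5]
width: 0.0205
```

{"name": "arm_command", "arguments": {
  "increments": [0, 0, 0, 0, 0.2, 0, 1, 0, 0, 0, 0, 0.2, 0, 1, 0, 0, 0, 0, 0, 0, 1]
}}

```text
clock: 23.98
position: [0.5801, -0.0546, 0.253]
ee_rot: [-0.707, 0.707, -0.013, 0.013]
contact_force: [0.2, -1.4, -1.0]
width: 0.0206
```

{"name": "arm_command", "arguments": {
  "increments": [0, 0, 0, 0, 0.2, 0, 1, 0, 0, 0, 0, 0.1, 0, 1, 0, 0, 0, 0, 0, 0, 1]
}}

```text
clock: 24.35
position: [0.5801, -0.0546, 0.25]
ee_rot: [-0.707, 0.707, -0.013, 0.013]
contact_force: [0.6, -1.7, -1.0]
width: 0.0205
```

{"name": "arm_command", "arguments": {
  "increments": [0, 0, 0, 0, 0.1, 0, 1, 0, 0, 0, 0, 0, 0, 1]
}}

```text
clock: 24.6
position: [0.5802, -0.0546, 0.2492]
ee_rot: [-0.707, 0.707, -0.013, 0.013]
contact_force: [-0.2, -1.8, -1.4]
width: 0.0205
```

{"name": "arm_command", "arguments": {
  "increments": [0, 0, 0, 0, 0.1, 0, 1, 0, 0, 0, 0, 0, 0, 1]
}}

```text
clock: 24.85
position: [0.5802, -0.0546, 0.2484]
ee_rot: [-0.707, 0.707, -0.013, 0.013]
contact_force: [-0.7, -0.9, 3.2]
width: 0.0204
```

{"name": "arm_command", "arguments": {
  "increments": [0, 0, 0, 0, 0.1, 0, 1, 0, 0, 0, 0, 0, 0, 1]
}}

```text
clock: 25.1
position: [0.5802, -0.0546, 0.2484]
ee_rot: [-0.707, 0.707, -0.013, 0.014]
contact_force: [-1.6, -1.9, 7.1]
width: 0.0205
```

It bottomed out exactly at the predicted height (0.2484). I'm releasing with a part opening and lifting away.

{"name": "arm_command", "arguments": {
  "increments": [0, 0, 0, 0, 0, 0, 0.5, 0, 0, 0, 0, 0, 0, 0.5, 0, 0, 0, 0, 0, 0, 0.5]
}}

```text
clock: 25.48
position: [0.5801, -0.0544, 0.2468]
ee_rot: [0.707, -0.707, 0.014, -0.013]
contact_force: [0.3, 0.1, 0.1]
width: 0.0428
```

{"name": "arm_command", "arguments": {
  "increments": [0, 0, 0, 0, -1, 0, 0.5, 0, 0, 0, 0, -3, 0, 0.5, 0, 0, 0, 0, -5, 0, 0.5, 0, 0, 0, -2, -4, -5, 0.5, 0, 0, 0, -2, 0, -5, 0.5, 0, 0, 0, -2, 0, -5, 0.5, 0, 0, 0, 0, 0, 0, 0.5, 0, 0, 0, 0, 0, 0, 0.5]
}}

```text
clock: 26.48
position: [0.516, -0.1988, 0.3749]
ee_rot: [0.707, -0.707, 0.013, -0.014]
contact_force: [0.2, 0.8, -0.1]
width: 0.0432
```

```bash
python3 - <<'E'
from h import *
s=manip.get_state();print(s['position'],s['contact_force'],s['width'])
T=cam('wrist');im=snap('wrist','w10')
S=cam('scene');im=snap('scene','s10')
cv2.imwrite('pics/s10c.png',cv2.convertScaleAbs(cv2.resize(im[220:380,230:430,::-1],None,fx=3.7,fy=3.7,interpolation=cv2.INTER_CUBIC),alpha=1.2))
h=np.array([.5805,-.0552,0])
for z in(.064,.076,.101): print(proj(T,h+[0,0,z]))
E
```

```text
[ 0.51602885 -0.19880849  0.37487299] [ 0.1679412   0.80104012 -0.05432698] 0.043164975305615125
[417.44873952  -0.50900392]
[421.95655796  -6.59726478]
[432.91388361 -21.39623189]
```

View pics/w10.png

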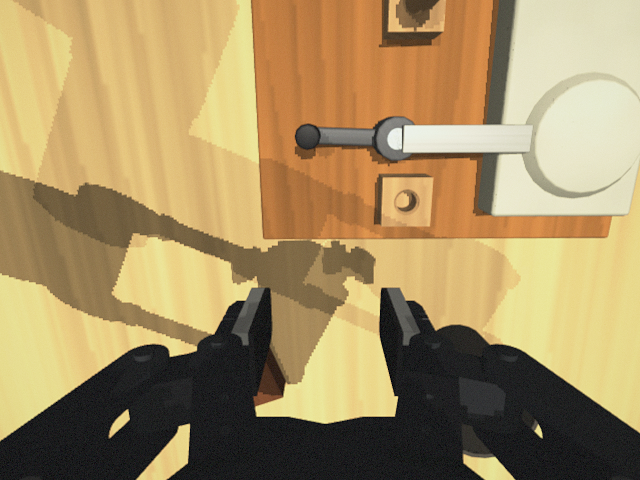

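View pics/s10c.png

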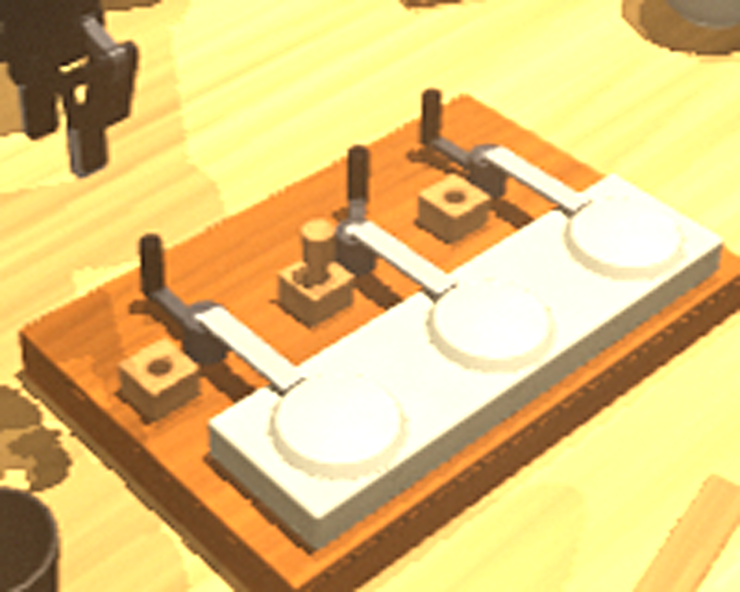

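The peg stands upright in hole 2 (crop ~(318,255)), beside the turned middle lever. The gripper is clear of everything, so I'm handing in.

```bash
python3 - <<'E'
from h import *
S=cam('scene');h=np.array([.5805,-.0552,0])
print('pred crop px head top', (proj(S,h+[0,0,.101])-[230,220])*3.7)
s=manip.get_state();print(s['clock'],s['contact_force'].round(2),abs(s['qd']).max())
ticket.sign_off()
E
```

```text
pred crop px head top [314.24636507 232.69083847]
26.575 [-0.8   0.11 -0.09] 0.009357231749660551
the job is handed in; nothing more can be done
```

The middle clamp (lever 2) was the loose one. I tightened it to its stop, stood the marker peg in its hole and handed the job in at 26.6 s.

- **Finding it:** Lever 1 felt tight, with the push rising steadily to about 14 N over 4 mm of tool travel, part of which was probably the arm giving. Lever 2 gave way at a steady 3 N or so. I did not push lever 3, since exactly one of the three is loose.
- **Tightening:** I turned lever 2 round its arc until the push rose to about 20 N, under the 25 N limit. The wrist camera then put it at about 0.8 rad, where the task says about 0.7; I put that down to reading the picture and the "about". I did not push it again after backing off, but the later pictures show it still turned.
- **Peg:** It went into hole 2 and touched bottom at exactly the predicted height, with a light 7 N press. After I let go, the scene camera showed it upright, its head within about 2 px of where a fully seated peg should be.
- **At hand-in:** The gripper was clear, with no contact force beyond noise. I never moved the arm to the bowl, the cup or the stamp box.

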